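# Centre the egg cup on its stand

## Task

The breakfast egg stands off-centre in its wobbly egg cup on the small round wooden stand. With light taps or pushes of the fingertips, nudge the egg cup along until its foot stands wholly inside the ring marked on the middle of the stand, upright and at rest. Push it only from the side, never take it between the fingers, lift it or tip it over; do not shift the stand, and leave the teaspoon, the spice jar and the glass alone.

Things in the scene. Friction and masses are not known exactly. Their poses are not given: they have to be found in the camera images.
- egg_cup: White egg cup with a light brown egg fixed in it, round, 68 mm tall, 0.11 to 0.18 kg. Origin: centre of underside, z up. Foot of radius 25 mm with its upright rim 3.5 to 7.5 mm up, flat only within radius 16 mm below; stem radius 9 mm; bowl radius 22.5 mm, 44 mm up. A finger with its tip under 7 mm over the stand meets the foot rim and slides the cup; pushed at bowl or egg it rocks or falls.
- stand: Loose low round stand of dark wood, 28 mm high, 0.7 kg, on the board. Origin: centre of its underside; z up. Flat top disc of radius 60 mm, 12 mm thick, without a rim, over a narrower foot; a thin pale ring of radius 32 mm is marked round the middle of the top. The egg cup starts 22 to 31 mm off the middle, in any direction.
- stand_center (a point): The middle of the stand's flat top (28 mm above its underside), which is also the middle of the marked ring.
- board: Light wooden breakfast board, 200 x 360 x 12 mm (x, y, z at yaw 0), fixed on the worktop. Origin: centre of its underside. The stand is on its right-hand part, teaspoon, jar and glass on its left-hand part.
- teaspoon: Loose steel teaspoon, 130 x 27 x 11 mm, lying on the board along its own x axis. Origin: centre of its underside. To be left alone.
- spice_jar: Loose glass spice jar with white cap, radius 21 mm, 100 mm tall, standing on the board. Origin: centre of its underside. To be left alone.
- glass: Loose drinking glass, radius 39 mm, 89 mm tall, standing on the board. Origin: centre of its underside. To be left alone.
There are look-alikes about, which are no part of the job. What is shaped like the egg_cup but orange, purple or turquoise is not meant.

How it is judged:
By the outcome, as a careful person would: the job done as asked, in the order asked, and still so for the second after the job is handed in, with the robot touching nothing.
It also fails if it takes over 61 s, if anything falls off the work surface, if the arm or the gripper's body presses on something with over 40 N, if the wrist force passes 120 N, or if a joint passes its speed limit or range.

## Robot

A 6-joint arm with a two-finger parallel gripper is mounted at the origin on a cart in front of the work surface, level with it; the furniture and walls round the work are solid. World frame = base frame: x ahead of the robot, y to its left, z up, the work surface at z = 0. Lengths are in m, angles in degrees, forces in N, time in s.
With the tool pointing down it reaches from about 0.35 to 0.95 m from the base axis. Payload 17.4 kg.
Tool frame: the origin (TCP) lies on the centre line of the jaws, within the pads' length; the fingertips stand 8 mm ahead of it and the grasp point (between the pads) lies 11 mm behind it; x points along the fingers, y is the direction in which the jaws open and shut, and the axes are right-handed (so a half turn about x gives the same grasp; the last joint's range is limited). The gripper opens to 93 mm and grips with 3 to 60 N. Pads are 15 mm wide; open, the fingers measure 128 mm over their backs; the gripper's body (75 mm by 188 mm) begins 65 mm behind the grasp point.
Start: joints at [65.787, 6.646, 82.598, -0, 90.757, -2.166], TCP at [0.253, 0.626, 0.227] pointing down, gripper open.
Joint ranges: [-162.19, 162.19], [-47.58, 125.68], [4.15, 143.07], [-65.23, 245.23], [0.69, 171.88], [-170.13, 170.13]. Speed limits (degrees/s): [108.29, 108.29, 127.2, 180, 180, 180].

## Interface

Orientations are given as a 3x3 rotation matrix whose columns are the frame's x, y, z axes.
In Python, from rig import observe, read_camera, job_done gives the robot as it stands. The module is installed in compiled form; this text tells all that it offers.
- The arm moves only by the tool servo_tool, never from a script. Its arguments are lists of equal length, an entry for each row: "slide": the shift along the tool's x, y, z in m, a list of three; "twist": the turn, a rotation vector about the tool's x, y, z in degrees, a list of three. In form: {"slide": [[x, y, z], ...], "twist": [[wx, wy, wz], ...]}. A call has 1 to 10 rows; each row is the pose to reach, as a shift and turn from the pose commanded when the call began, along the tool's axes at that moment; what a row does not reach only later rows make up. A row lasts 1/10 s, in which the tool goes at most 50 mm and 8.59 degrees, less where a joint would pass 70% of its speed; a pose out of reach is approached as far as the arm can. A call with a gripper value outside its range is refused whole. "fingers" is the finger opening in m, from 0 to 0.093, set as the call begins (left out, the last holds). The fingers move at their own pace and stop on an object; "newtons" is the grip in N (left out, the last holds). Time passes only in rows, so rows that repeat a pose let the fingers close. It gives the time, the measured TCP pose, the force and the opening at its end, in the units of the state.
- observe(): the state, without advancing time (a new reading comes with each control period).
- read_camera(name): name is "side" or "top" or "wrist"; returns a dict with "color" (420x560x3 uint8, red, green, blue), "camera_matrix" (3x3 intrinsics, pixels), "R" (3x3) and "t" (3): a world point X has camera coordinates R X + t. Camera axes: x right, y down, z forward; pixel columns grow to the right and rows downward; lengths in m; the calibration is good to about 2 mm. A picture is of the moment at which its call begins. There is no depth.
- job_done(): hands the job in, once; it reports no verdict.
The state is a dict: "clock": time; "joint_positions": joint angles; "joint_vel": joint speeds; "joint_efforts": joint torques, N m; "tcp_pos": TCP position; "tool_rot": TCP orientation; "ft_force": force on the tool from outside, world axes, zero at the start; "wrist_torque": the same for the moment, N m; "width": finger opening in m.
Only numpy, scipy, OpenCV 4.12 (cv2) and the standard library are available. Lean on these libraries where they do the work, as an engineer would, in place of code of your own. Each camera call takes 0.05 s, during which the arm holds its last target. There are 200 camera calls.

## Working session

There is one attempt and no reset: what is moved stays moved. The work goes in short steps, Python scripts to look and compute and a tool call to move; the robot and the scene stay as the last step left them, time stands still between calls to the robot, and variables do not carry over. Pictures are saved under pics/ and viewed, about 8 in all and at most 12, crops included, and the job is handed in when it is done.

Besides the shell and the picture viewer there is one more tool, called after "Emit:" by a JSON object that holds its "method" and its "body". servo_tool: Moves the arm, as the interface text tells. Its arguments: {"type":"object","properties":{"slide":{"type":"array","items":{"type":"array","items":{"type":"number"}}},"twist":{"type":"array","items":{"type":"array","items":{"type":"number"}}},"fingers":{"type":"number"},"newtons":{"type":"number"}},"required":["slide","twist"]}

```bash
mkdir -p pics; cat > h.py <<'E'
import numpy as np, cv2
from rig import observe, read_camera, job_done
def ray(c,u,v,z):
    K=c['camera_matrix'];R=np.array(c['R']);t=np.array(c['t'])
    o=-R.T@t; d=R.T@np.linalg.inv(K)@np.array([u,v,1.]); return o+d*(z-o[2])/d[2]
def proj(c,X):
    p=np.array(c['camera_matrix'])@(np.array(c['R'])@np.array(X)+np.array(c['t'])); return p[:2]/p[2]
def save(c,n): cv2.imwrite('pics/'+n,np.ascontiguousarray(c['color'][:,:,::-1]))
E
python3 - <<'E'
from h import *
a=read_camera('top');b=read_camera('side')
im=np.hstack([a['color'],b['color']])
cv2.imwrite('pics/a.png',a['color'][:,:,::-1]);cv2.imwrite('pics/b.png',b['color'][:,:,::-1])
for c in(a,b): print(np.array(c['R']).round(3),np.array(c['t']).round(3),np.array(c['camera_matrix']).round(1).tolist())
s=observe();print(s['clock'],s['tcp_pos'],s['tool_rot'],s['width'])
E
```

```text
[[ 0.026 -1.     0.002]
 [-0.987 -0.026 -0.158]
 [ 0.158  0.003 -0.987]] [-0.169  0.606  0.921] [[492.0, 0.0, 283.5], [0.0, 492.0, 209.7], [0.0, 0.0, 1.0]]
[[ 0.418 -0.908 -0.008]
 [-0.675 -0.305 -0.672]
 [ 0.608  0.286 -0.741]] [-0.373  0.406  0.837] [[490.9, 0.0, 280.6], [0.0, 490.9, 217.0], [0.0, 0.0, 1.0]]
0.1 [0.25332865 0.62546988 0.22598852] [[-4.09876841e-04  3.75410961e-01  9.26858372e-01]
 [-9.37044870e-04  9.26857899e-01 -3.75411184e-01]
 [-9.99999477e-01 -1.02238023e-03 -2.81206721e-05]] 0.09337458620260586
```

View pics/a.png

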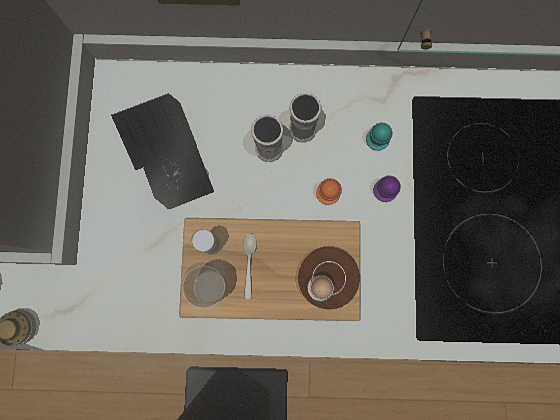

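View pics/b.png

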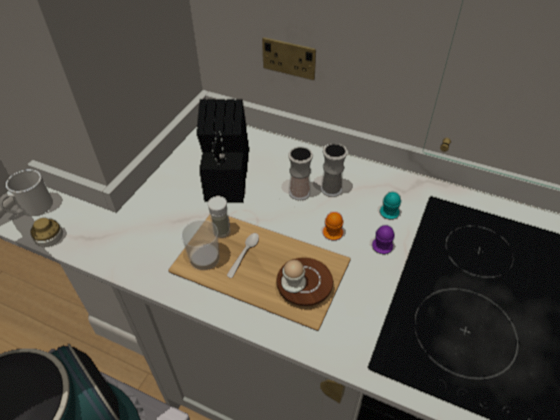

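Candidates in the top view: the white cup with a brown egg on the stand (321,288), the orange one (329,190), purple (387,188) and turquoise (379,136). I choose the white one on the stand. The jar is at (204,240), the glass at (208,285), the spoon at (249,265) and the stand at (329,277).

```bash
cat > m.py <<'E'
from h import *
def stand(c,box):
    x0,y0,x1,y1=box; im=c['color'][y0:y1,x0:x1].astype(int)
    m=((im.sum(2)<230)).astype(np.uint8)
    cs,_=cv2.findContours(m,cv2.RETR_EXTERNAL,cv2.CHAIN_APPROX_NONE)
    k=cv2.convexHull(max(cs,key=cv2.contourArea)).reshape(-1,2)+[x0,y0]
    return k
def circ(P):
    A=np.c_[2*P[:,:2],np.ones(len(P))];s=np.linalg.lstsq(A,(P[:,:2]**2).sum(1),rcond=None)[0]
    r=np.sqrt(s[2]+s[:2]@s[:2]);return s[:2],r
E
python3 - <<'E'
from m import *
a=read_camera('top')
k=stand(a,(290,238,368,316))
P=np.array([ray(a,u,v,.04) for u,v in k]);c,r=circ(P);print('stand',c,r)
for (u,v) in [(321,288)]: print(ray(a,u,v,.1),ray(a,u,v,.04))
crop=cv2.resize(a['color'][238:316,290:368],None,fx=7,fy=7,interpolation=cv2.INTER_CUBIC)
b=read_camera('side');cb=cv2.resize(b['color'][250:315,265:343],(546,455),interpolation=cv2.INTER_CUBIC)
cv2.imwrite('pics/c.png',cv2.resize(np.vstack([crop,cb]),None,fx=.59,fy=.59)[:,:,::-1])
print(k.min(0),k.max(0))
for p in[(180,220),(360,220),(180,320),(360,320),(204,240),(208,285),(249,236),(249,298)]:print(p,ray(a,*p,.012)[:2].round(3))
E
```

```text
stand [ 0.48061803 -0.24412403] 0.05992950334703202
[ 0.45923604 -0.225239    0.1       ] [ 0.45939619 -0.22984224  0.04      ]
[298 247] [359 308]
(180, 220) [0.589 0.057]
(360, 220) [ 0.598 -0.31 ]
(180, 320) [0.39  0.045]
(360, 320) [ 0.399 -0.31 ]
(204, 240) [0.549 0.006]
(208, 285) [ 0.46  -0.007]
(249, 236) [ 0.56  -0.085]
(249, 298) [ 0.436 -0.089]
```

View pics/c.png

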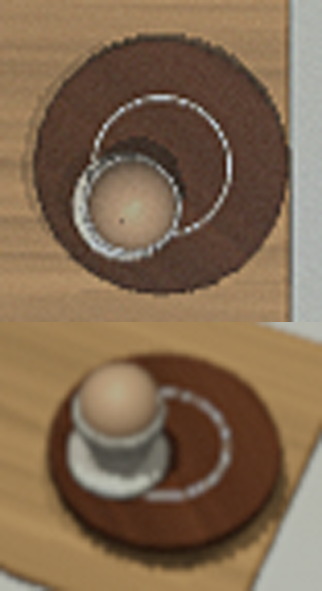

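```bash
cat >> h.py <<'E'
def goto(target,ang=None):
    """tool-frame slide to world target; twist about tool x to bring tool z to heading ang (deg)"""
    s=observe();R=np.array(s['tool_rot']);p=np.array(s['tcp_pos'])
    print('clock %.2f tcp'%s['clock'],p.round(4),'F',np.array(s['ft_force']).round(2),'w %.4f'%s['width'])
    h=np.degrees(np.arctan2(R[1,2],R[0,2]));print('heading z %.1f'%h,'tilt',R[:,0].round(4))
    print('slide',(R.T@(np.array(target)-p)).round(4),'twistx',None if ang is None else round(h-ang,1))
E
python3 - <<'E'
from m import *
a=read_camera('top');b=read_camera('side')
def foot(c,z,C0,off):
    # white pixels near the cup, upright-rim outline: outer hull limited by the foot
    hsv=cv2.cvtColor(c['color'],cv2.COLOR_RGB2HSV)
    u,v=proj(c,[*C0,z]).round().astype(int)
    return u,v
for n,c,egg,pts in(('top',a,(322.2,287.6),[(307.9,286),(312,297.5),(320,300.5)]),('side',b,(294,272),[(281,281),(306,282),(294,292.6)])):
    print(n,'egg@.09',ray(c,*egg,.09)[:2].round(4),'footpts',[ray(c,*q,.0455)[:2].round(4).tolist() for q in pts], 'centre of stand px',proj(c,[.4806,-.2441,.04]).round(1))
k=stand(b,(262,240,348,322))
c,r=circ(np.array([ray(b,u,v,.04) for u,v in k]));print('stand side',c,r)
goto([.42,-.196,.226],-39.3)
E
```

```text
top egg@.09 [ 0.46   -0.2282] footpts [[0.4625, -0.2041], [0.4409, -0.2124], [0.4356, -0.2278]] centre of stand px [328.5 277.2]
side egg@.09 [ 0.4545 -0.2322] footpts [[0.452, -0.2044], [0.4711, -0.2527], [0.437, -0.2405]] centre of stand px [303.9 278.7]
stand side [ 0.47312581 -0.2498785 ] 0.06213868565197476
clock 0.30 tcp [0.2534 0.6256 0.2264] F [ 0.16  0.65 -0.52] w 0.0929
heading z -22.0 tilt [-1.e-04 -4.e-04 -1.e+00]
slide [ 0.0007 -0.699   0.4628] twistx 17.3
```

Emit:
{"method": "servo_tool", "body": {"slide": [[0,-0.03,0.03],[0,-0.06,0.06],[0,-0.09,0.09],[0,-0.12,0.12],[0,-0.155,0.155],[0,-0.19,0.19],[0,-0.23,0.23],[0,-0.27,0.265],[0,-0.31,0.3],[0,-0.35,0.33]], "twist": [[0,0,0],[2,0,0],[4,0,0],[6,0,0],[8,0,0],[10,0,0],[12,0,0],[14,0,0],[16,0,0],[16.8,0,0]], "fingers": 0, "newtons": 10}}

```text
clock: 1.3
tcp_pos: [0.4246, 0.1878, 0.2268]
tool_rot: [[0.001, 0.628, 0.778], [0.0, 0.778, -0.628], [-1.0, 0.001, 0.0]]
ft_force: [0.8, 0.1, -0.0]
width: 0.0177
```

```bash
python3 -c "
from h import *
goto([.422,-.1975,.15],-38.5)"
```

```text
clock 1.30 tcp [0.4246 0.1878 0.2268] F [ 0.75  0.12 -0.01] w 0.0177
heading z -38.9 tilt [ 6.e-04  2.e-04 -1.e+00]
slide [ 0.0767 -0.3015  0.24  ] twistx -0.4
```

Emit:
{"method": "servo_tool", "body": {"slide": [[0,-0.03,0.023],[0,-0.063,0.05],[0,-0.098,0.077],[0,-0.134,0.105],[0,-0.17,0.133],[0,-0.206,0.16],[0,-0.24,0.187],[0.015,-0.268,0.21],[0.045,-0.296,0.231],[0.077,-0.296,0.231]], "twist": [[0,0,0],[0,0,0],[0,0,0],[0,0,0],[0,0,0],[0,0,0],[0,0,0],[0,0,0],[0,0,0],[0,0,0]]}}

```text
clock: 2.3
tcp_pos: [0.4183, -0.1889, 0.1491]
tool_rot: [[0.001, 0.63, 0.777], [-0.001, 0.777, -0.63], [-1.0, -0.0, 0.001]]
ft_force: [0.3, 0.1, -1.3]
width: 0.0004
```

```bash
python3 -c "
from h import *
a=read_camera('wrist');save(a,'w.png')
goto([.422,-.1975,.0525],-38.5)
print(proj(a,[.4806,-.2441,.04]),proj(a,[.461,-.2285,.0455]),proj(a,[.422,-.1975,.0445]))"
```

```text
clock 2.35 tcp [ 0.4167 -0.1866  0.1432] F [-0.51  0.73 -7.19] w 0.0009
heading z -39.0 tilt [-0.0051  0.0025 -1.    ]
slide [ 0.0907 -0.005   0.0115] twistx -0.5
[276.48002585 311.16334856] [275.97835751 284.93074521] [275.10223028 221.35420925]
```

View pics/w.png

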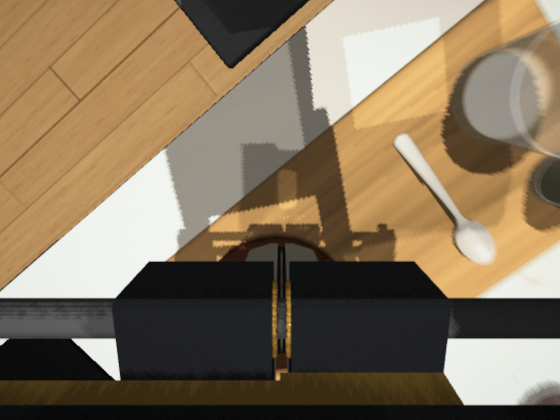

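The wrist camera looks from the back of the fingers, so they hide the cup. The stand's left edge shows at (280,240) and nothing is in the way. I'll let the arm settle.

Emit:
{"method": "servo_tool", "body": {"slide": [[0,0,0],[0,0,0],[0,0,0]], "twist": [[0,0,0],[0,0,0],[0,0,0]]}}

```text
clock: 2.65
tcp_pos: [0.4194, -0.1855, 0.1517]
tool_rot: [[0.002, 0.626, 0.779], [-0.001, 0.779, -0.626], [-1.0, 0.001, 0.002]]
ft_force: [0.1, -0.2, 0.2]
width: 0.0002
```

```bash
python3 -c "
from h import *
goto([.422,-.1975,.0525],-38.5)"
```

```text
clock 2.65 tcp [ 0.4194 -0.1855  0.1517] F [ 0.05 -0.18  0.23] w 0.0002
heading z -38.8 tilt [ 0.0023 -0.0012 -1.    ]
slide [ 0.0992 -0.0078  0.0093] twistx -0.3
```

Emit:
{"method": "servo_tool", "body": {"slide": [[0.015,-0.002,0.001],[0.03,-0.004,0.003],[0.045,-0.006,0.005],[0.06,-0.008,0.006],[0.075,-0.008,0.006],[0.085,-0.008,0.006],[0.092,-0.008,0.006],[0.096,-0.008,0.006],[0.097,-0.008,0.006],[0.097,-0.008,0.006]], "twist": [[0,0,0],[0,0,0],[0,0,0],[0,0,0],[0,0,0],[0,0,0],[0,0,0],[0,0,0],[0,0,0],[0,0,0]]}}

```text
clock: 3.65
tcp_pos: [0.4185, -0.1958, 0.053]
tool_rot: [[0.0, 0.627, 0.779], [-0.0, 0.779, -0.627], [-1.0, 0.0, 0.0]]
ft_force: [0.1, 0.2, 0.4]
width: 0.0004
```

Emit:
{"method": "servo_tool", "body": {"slide": [[0,0,0],[0,0,0]], "twist": [[0,0,0],[0,0,0]]}}

```text
clock: 3.85
tcp_pos: [0.4185, -0.1958, 0.0531]
tool_rot: [[0.001, 0.627, 0.779], [-0.0, 0.779, -0.627], [-1.0, 0.0, 0.001]]
ft_force: [0.2, 0.6, -0.1]
width: 0.0003
```

```bash
python3 -c "
from h import *
goto([.422,-.1975,.0525],-38.5)
a=read_camera('top');b=read_camera('side')
r=lambda c,x,y,w,h:cv2.resize(c['color'][y:y+h,x:x+w],(400,400),interpolation=cv2.INTER_CUBIC)
cv2.imwrite('pics/d.png',np.hstack([r(a,290,238,78,78),r(b,260,240,80,80)])[:,:,::-1])"
```

```text
clock 3.85 tcp [ 0.4185 -0.1958  0.0531] F [ 0.21  0.58 -0.06] w 0.0003
heading z -38.8 tilt [ 6.e-04 -3.e-04 -1.e+00]
slide [0.0006 0.0009 0.0038] twistx -0.3
```

View pics/d.png

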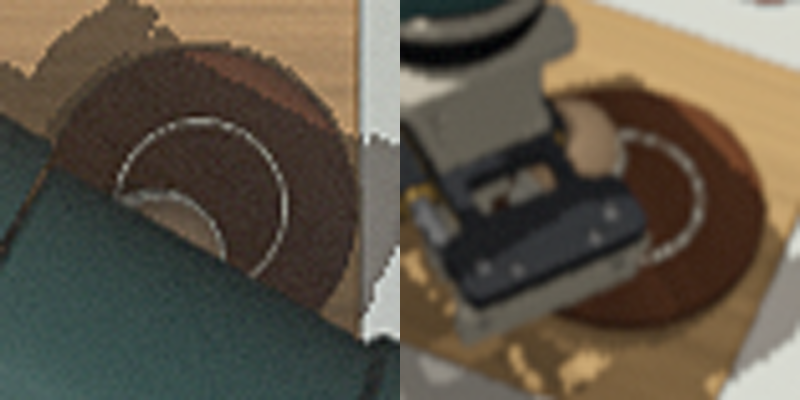

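Emit:
{"method": "servo_tool", "body": {"slide": [[0.0005,0.001,0.003],[0.0005,0.001,0.006],[0.0005,0.001,0.009],[0.0005,0.001,0.012],[0.0005,0.001,0.0145],[0.0005,0.001,0.016],[0.0005,0.001,0.0175],[0.0005,0.001,0.019],[0.0005,0.001,0.0205],[0.0005,0.001,0.022]], "twist": [[0,0,0],[0,0,0],[0,0,0],[0,0,0],[0,0,0],[0,0,0],[0,0,0],[0,0,0],[0,0,0],[0,0,0]]}}

```text
clock: 4.95
tcp_pos: [0.4361, -0.2087, 0.0521]
tool_rot: [[-0.0, 0.627, 0.779], [0.0, 0.779, -0.627], [-1.0, -0.0, -0.0]]
ft_force: [-0.8, 0.9, 1.6]
width: 0.0004
```

Emit:
{"method": "servo_tool", "body": {"slide": [[0,0,0.0015],[0,0,0.003],[0,0,0.0045],[0,0,0.006],[0,0,0.0075],[0,0,0.009],[0,0,0.0105],[0,0,0.012],[0,0,0.013],[0,0,0.013]], "twist": [[0,0,0],[0,0,0],[0,0,0],[0,0,0],[0,0,0],[0,0,0],[0,0,0],[0,0,0],[0,0,0],[0,0,0]]}}

```text
clock: 5.95
tcp_pos: [0.4463, -0.217, 0.0522]
tool_rot: [[0.0, 0.627, 0.779], [-0.0, 0.779, -0.627], [-1.0, -0.0, 0.0]]
ft_force: [0.1, -0.5, -0.3]
width: 0.0009
```

```bash
python3 -c "
from h import *
goto([.4806-.783*.0325,-.2441+.622*.0325,.0525],-38.5)
a=read_camera('top');b=read_camera('side')
r=lambda c,x,y,w,h:cv2.resize(c['color'][y:y+h,x:x+w],(400,400),interpolation=cv2.INTER_CUBIC)
cv2.imwrite('pics/e.png',np.hstack([r(a,290,238,78,78),r(b,260,240,80,80)])[:,:,::-1])"
```

```text
clock 5.95 tcp [ 0.4463 -0.217   0.0522] F [ 0.11 -0.53 -0.31] w 0.0009
heading z -38.8 tilt [ 1.e-04 -1.e-04 -1.e+00]
slide [-0.0003  0.0002  0.0112] twistx -0.3
```

View pics/e.png

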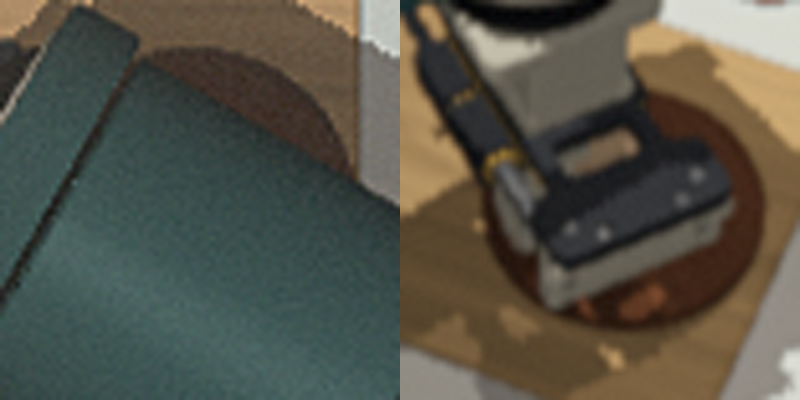

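The cup is hidden by the gripper, and the stand is unmoved. I'll push to 2 mm short of the target, then back off and look.

Emit:
{"method": "servo_tool", "body": {"slide": [[0,0,0.001],[0,0,0.0025],[0,0,0.004],[0,0,0.0055],[0,0,0.007],[0,0,0.008],[0,0,0.009],[0,0,0.0095],[0,0,0.0095],[0,0,0.0095]], "twist": [[0,0,0],[0,0,0],[0,0,0],[0,0,0],[0,0,0],[0,0,0],[0,0,0],[0,0,0],[0,0,0],[0,0,0]]}}

```text
clock: 7.05
tcp_pos: [0.4536, -0.2229, 0.0522]
tool_rot: [[0.0, 0.627, 0.779], [-0.0, 0.779, -0.627], [-1.0, 0.0, 0.0]]
ft_force: [0.4, 0.2, -0.9]
width: 0.0008
```

Emit:
{"method": "servo_tool", "body": {"slide": [[0,0,-0.002],[0,0,-0.006],[0,0,-0.016],[0,0,-0.03],[0,0,-0.045],[0,0,-0.065],[0,0,-0.085],[0,0,-0.105],[0,0,-0.12],[0,0,-0.12]], "twist": [[0,0,0],[0,0,0],[0,0,0],[0,0,0],[0,0,0],[0,0,0],[0,0,0],[0,0,0],[0,0,0],[0,0,0]]}}

```text
clock: 8.05
tcp_pos: [0.359, -0.1467, 0.0521]
tool_rot: [[0.001, 0.627, 0.779], [-0.0, 0.779, -0.627], [-1.0, 0.0, 0.001]]
ft_force: [-0.4, -0.5, -1.0]
width: 0.0006
```

```bash
python3 -c "
from m import *
goto([.4806-.783*.0325,-.2441+.622*.0325,.0525],-38.5)
a=read_camera('top');b=read_camera('side')
k=stand(a,(290,238,368,316));print(circ(np.array([ray(a,u,v,.04) for u,v in k])))
r=lambda c,x,y,w,h:cv2.resize(c['color'][y:y+h,x:x+w],(400,400),interpolation=cv2.INTER_CUBIC)
cv2.imwrite('pics/f.png',np.hstack([r(a,290,238,80,80),r(b,260,240,80,80)])[:,:,::-1])"
```

```text
clock 8.05 tcp [ 0.359  -0.1467  0.0521] F [-0.38 -0.53 -1.05] w 0.0006
heading z -38.8 tilt [ 7.e-04 -3.e-04 -1.e+00]
slide [-3.000e-04  1.000e-04  1.233e-01] twistx -0.3
(array([ 0.47775208, -0.23730652]), np.float64(0.06367442457946905))
```

View pics/f.png

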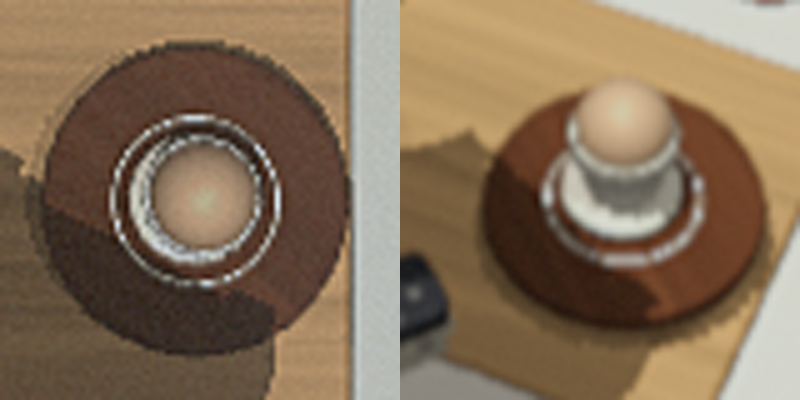

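The cup stands inside the ring with clear margin all round. The foot is centred at about (195.5,197.5) in the crop and the ring at (195,200), roughly 1 mm apart. It is upright, the stand is in place and the gripper is clear. I'll do a quick rest check and hand in.

Emit:
{"method": "servo_tool", "body": {"slide": [[0,0,0],[0,0,0],[0,0,0],[0,0,0],[0,0,0]], "twist": [[0,0,0],[0,0,0],[0,0,0],[0,0,0],[0,0,0]]}}

```text
clock: 8.65
tcp_pos: [0.3601, -0.1476, 0.052]
tool_rot: [[-0.0, 0.627, 0.779], [0.0, 0.779, -0.627], [-1.0, -0.0, -0.0]]
ft_force: [-0.3, -0.0, 0.0]
width: 0.0005
```

```bash
python3 -c "
from m import *
f=lambda:cv2.GaussianBlur(read_camera('side')['color'],(5,5),0)[240:320,280:340].astype(int)
p=f();[read_camera('top') for _ in range(4)];q=f();print(abs(p-q).max(),abs(p-q).mean())
print(job_done())"
```

```text
17 0.21847222222222223
the job is handed in; nothing more can be done
None
```

The egg cup now stands upright inside the marked ring, and the job is handed in at about 9 s on the robot's clock. I slid it about 25 mm by pushing on the foot rim from the side with the closed fingertips, then backed the gripper well clear.

- **Position:** in the last pictures the foot is about 1 mm from the ring's centre, against a margin of about 7 mm, and the ring shows all round it.
- **Stand:** by eye, the ring and the stand's edge are where they started. The automatic circle fit disagreed by about 7 mm and gave a radius of 63.7 mm instead of 60 mm. I put that down to the gripper's shadow in the picture and did not rerun it.
- **At rest:** two side views about 0.25 s apart were almost identical (mean difference 0.2, largest single-pixel difference 17), so I took the cup to be still.
- **Forces:** they read 1 to 2 N or less throughout the push. One reading showed 7 N in free air while the arm was braking, and it was gone once the arm settled.
- **Spoon, jar and glass:** the arm passed well above them and did not touch them, but I did not check their positions afterwards.

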